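# Load a sample carrier under the reader hood

## Task

Load the sample carrier that holds the tubes into the blue reader: set it down upright on the open part of the loading lane, tubes towards the hood, then slide it along the lane under the hood until it is fully home against the end stop, and let go. Leave the empty carrier where it stands.

Things in the scene. Friction and masses are not known exactly. Their poses are not given: they have to be found in the camera images.
- carrier: Sample carrier: grey bar 165 long (its x), 30 wide, 40 high (12 between x -47 and -8), blade handle at the tail, five fixed tubes with white caps towards the nose (x -6 to 81, tops at z 90). mm. Origin: centre of underside; x to the nose (at 82.5), z up. 0.14-0.26 kg, balance about 30 ahead of the handle. Starts on the bench left of the reader, nose within 15 deg of the robot's right.
- carrier_handle (a point): Grip point of that carrier's upright blade handle, at x -65, y 0, z 100 mm of the carrier, axes as the carrier's. The blade is 34 mm long in x, 14 mm thick in y (grip across this) and runs from z 40 to z 124 mm of the carrier.
- empty_carrier: A carrier of the same shape, handle and axes, but without tubes: five dark holes in its top instead. It stands beside the loaded one, nearer to or farther from the robot, centres about 150 to 220 mm apart.
- lane: Fixed blue reader with loading lane. mm. Origin: on the bench under the lane's open mouth; x into the lane (within 15 deg of the robot's right), z up. White floor at z 10, x 0 to the rigid end stop at x 280; rails' inner faces at y +-24, tops z 32. Blue hood from x 190 on, 90 wide, underside z 115, top z 155: tubes pass under, handle stays outside. Carrier origin when home: x 197.5, z 10. Slides with plain friction.

How it is judged (in metres and radians):
On the way:
1. the carrier with the tubes stands upright in the open part of the lane, its nose still short of the hood or at most 10 mm under it (x of carrier in the frame of lane between 0.02 and 0.1175 m and y of carrier in the frame of lane between -0.014 and 0.014 m and z of carrier in the frame of lane between 0.002 and 0.018 m and angle between the x axis of carrier and the x axis of lane, either way round below 0.175 rad and angle between carrier's own z axis and vertical below 0.175 rad), for 0.1 s.
At the end, for the whole second after the job is handed in: The carrier with the tubes stands upright (within 10 degrees) on the lane floor between the rails, tubes under the hood, in line with the lane (within 10 degrees), its nose within 10 mm of the end stop, at rest; the empty carrier is within 30 mm of where it started (x of carrier in the frame of lane between 0.1875 and 0.205 m and y of carrier in the frame of lane between -0.014 and 0.014 m and z of carrier in the frame of lane between 0.002 and 0.018 m and angle between the x axis of carrier and the x axis of lane, either way round below 0.175 rad and angle between carrier's own z axis and vertical below 0.175 rad and linear speed of carrier below 0.02 m/s and distance of empty_carrier from where it was at the start of the episode below 0.03 m); the robot touches nothing.
It fails at once if the carrier with the tubes is tipped more than about 40 degrees (angle between carrier's own z axis and vertical above 0.7 rad).
It fails at once if the empty carrier is moved more than 30 mm (distance of empty_carrier from where it was at the start of the episode above 0.03 m).
It also fails if it takes over 42 s, if anything falls off the work surface, if the arm or the gripper's body presses on something with over 40 N, if the wrist force passes 120 N, or if a joint passes its speed limit or range.

## Robot

A 6-joint arm with a two-finger parallel gripper is mounted at the origin on the work surface. World frame = base frame: x ahead of the robot, y to its left, z up, the work surface at z = 0. Lengths are in m, angles in degrees, forces in N, time in s.
With the tool pointing down it reaches from about 0.3 to 0.75 m from the base axis. Payload 8.5 kg.
Tool frame: the origin (TCP) lies at the very end of the fingers, on their centre line; the grasp point (between the pads) lies 19 mm behind it; z points along the fingers, y is the line along which they close (so a half turn about z gives the same grasp; the last joint's range is limited). The gripper opens to 85 mm and grips with 20 to 120 N. Pads are 22 mm wide; open, the fingers measure 114 mm over their backs; the gripper's body (76 mm by 85 mm) begins 54 mm behind the grasp point. The pads swing forward as they close: fully open they stand 13 mm farther back than shut.
Start: joints at [-88.883, 21.807, 74.336, -0, 83.858, -12.336], TCP at [0.128, -0.535, 0.231] pointing down, gripper open.
Joint ranges: [-178.18, 178.18], [-50.72, 133.34], [12.68, 142.11], [-81.47, 261.47], [9.98, 163.14], [-165.26, 165.26]. Speed limits (degrees/s): [136.94, 136.94, 180, 180, 180, 180].

## Interface

Orientations are given as a 3x3 rotation matrix whose columns are the frame's x, y, z axes.
In Python, from rig import * gives the robot as it stands. The module is installed in compiled form; this text tells all that it offers.
- The arm moves only by the shell command python3 -m pendant 'ROWS' [OPENING] [FORCE]. ROWS is JSON, a list of rows, each a list of 2 entries, a list of its own where there are three numbers: the shift along the tool's x, y, z as a fraction of full scale, then the turn, a rotation vector about the tool's x, y, z as a fraction of full scale. A call has 1 to 8 rows; each row shifts and turns the commanded pose from where the row before left it, along the tool's axes as they then stand; what a row does not reach is not made up. Full scale, the value 1, is 40 mm for a shift and 5 degrees for a turn. A row lasts 1/8 s, in which the tool goes at most 62.5 mm and 10.7 degrees, less where a joint would pass 70% of its speed; a pose out of reach is approached as far as the arm can. A call with a number of a shift or a turn outside -1 to 1 is refused whole. A call with a gripper value outside its range is refused whole. OPENING is the opening, from 0 (shut) to 1 (fully open), set as the call begins (- or left out, the last holds). The fingers move at their own pace and stop on an object; FORCE is the grip in N (left out, the last holds). Time passes only in rows, so rows that do not move let the fingers close. It gives the time, the measured TCP pose, the force, the opening and the grip force at its end, in the units of the state.
- observe(): the state, without advancing time (a new reading comes with each control period).
- get_image(name): name is "scene" or "top" or "wrist"; returns a dict with "img" (480x640x3 uint8, blue, green, red), "range_z" (480x640 float32, m along the optical axis (not along the pixel's ray), 0 where there is no reading), "camera_matrix" (3x3 intrinsics, pixels), "eye" and "rotation" of the camera in the world. Camera axes: x right, y down, z forward; pixel columns grow to the right and rows downward; lengths in m; the calibration is good to about 2 mm. A picture is of the moment at which its call begins.
- close_job(): hands the job in; it is judged then, once.
Trained networks look in the newest picture that a camera, given by its name, has taken for a name from the list of things; names that differ only in an ending like _2 or _b are one class to them, and where a whole thing is asked for, a point or a joint stands for the part that bears it (a point fixed in the world has none). Each returns a list of dicts, best first, with "conf" (0 to 1); they miss things now and then, are a little off and sometimes report something else, mostly with a low value. They report only what shows in the picture. A call takes as long as a camera call.
- regions_of(camera, query): "mask" (480x640 bool, what is visible of it).
- landmark_of(camera, query): "point" ([x, y, z] in m, in world coordinates, good to about 4 mm: a listed point, or the origin of a listed thing).
The state is a dict: "time_s": time; "q": joint angles; "qvel": joint speeds; "joint_efforts": joint torques, N m; "position": TCP position; "tool_rot": TCP orientation; "ft_force": force on the tool from outside, world axes, zero at the start; "wrist_torque": the same for the moment, N m; "grip_width": finger opening in m; "gripper_force": force on a finger pad.
Only numpy, scipy, OpenCV 4.12 (cv2) and the standard library are available. Lean on these libraries where they do the work, as an engineer would, in place of code of your own. Each camera call takes 0.05 s, during which the arm holds its last target. There are 200 camera calls.

## Working session

There is one attempt and no reset: what is moved stays moved. The work goes in short steps, Python scripts to look and compute and a shell command to move; the robot and the scene stay as the last step left them, time stands still between calls to the robot, and variables do not carry over. Pictures are saved under pics/ and viewed, at most 10 in all, crops included, and the job is handed in when it is done.

```bash
mkdir -p pics; python3 - <<'E'
from rig import *
import cv2,numpy as np
for c in ["scene","top"]:
    d=get_image(c); cv2.imwrite(f"pics/{c}0.png",d["img"])
    for q in ["carrier","carrier_handle","empty_carrier","lane"]:
        for r in landmark_of(c,q)[:3]: print(c,q,np.round(r["point"],4),round(r["conf"],2))
s=observe(); print(s["time_s"],s["position"],np.round(s["tool_rot"],3))
E
```

```text
scene carrier [0.6132 0.2029 0.0014] 0.87
scene carrier_handle [0.6285 0.2705 0.1021] 0.67
scene empty_carrier [ 0.4297  0.2007 -0.0009] 0.89
scene lane [ 0.5364 -0.0021  0.0009] 0.87
top carrier [ 0.6169  0.2081 -0.0008] 0.89
top carrier_handle [0.6308 0.2677 0.0988] 0.78
top carrier_handle [0.54   0.0006 0.0014] 0.65
top empty_carrier [0.4275 0.2032 0.0017] 0.56
top lane [5.39e-01 2.40e-03 1.00e-04] 0.77
top lane [ 0.6156  0.2079 -0.0014] 0.24
0.5 [ 0.12795631 -0.53486463  0.23128066] [[ 0.973  0.233 -0.   ]
 [ 0.233 -0.973  0.   ]
 [ 0.    -0.    -1.   ]]
```

View pics/top0.png

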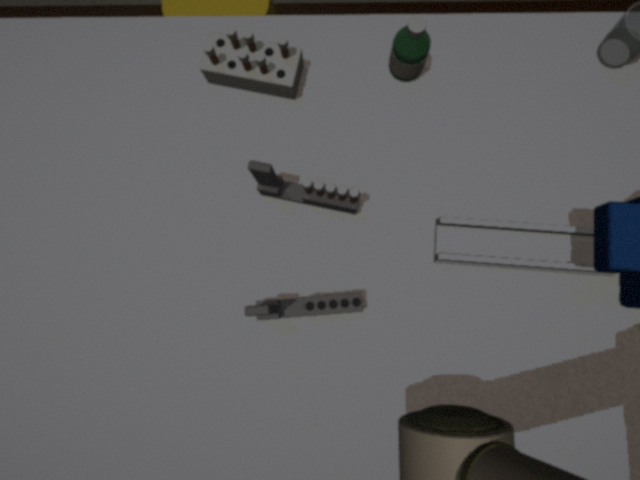

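View pics/scene0.png

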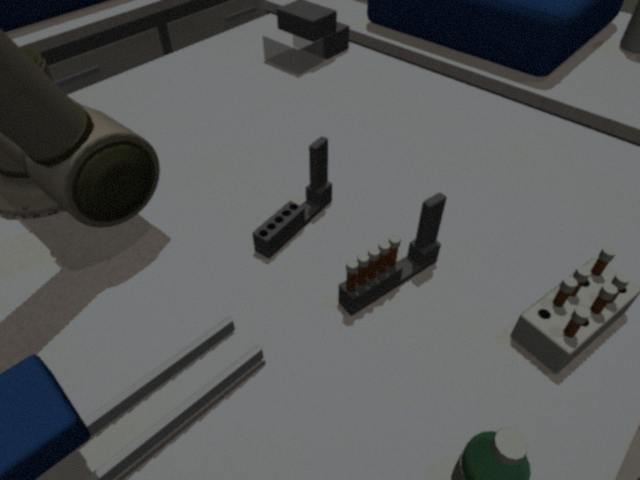

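The top view shows the loaded carrier at about (250–360, 165–210) with its handle on the left and its nose to the right. The empty one is at (248–365, 290–318). The lane mouth is at (436, 218–260) and the hood starts at about x=597. Next I'll measure the axes.

```bash
cat > h.py <<'E'
from rig import *
import cv2,numpy as np
def cloud(d):
    K=d["camera_matrix"];z=d["range_z"];v,u=np.mgrid[:480,:640]
    p=np.dstack([(u-K[0,2])/K[0,0]*z,(v-K[1,2])/K[1,1]*z,z])
    w=p@np.array(d["rotation"]).T+np.array(d["eye"]); w[z==0]=np.nan
    return w
def rect(p):
    (c,s,a)=cv2.minAreaRect((p[:,:2]*1000).astype(np.float32)); return np.round(c,1),np.round(s,1),round(a,1)
E
python3 - <<'E'
from h import *
for c in ["top","scene"]:
    d=get_image(c);w=cloud(d)
    for q in ["carrier","empty_carrier","lane"]:
        for r in regions_of(c,q)[:1]:
            m=cv2.erode(r["mask"].astype(np.uint8),np.ones((2,2)))>0
            p=w[m];p=p[~np.isnan(p[:,0])];print(c,q,round(r["conf"],2),len(p))
            for lo,hi in [(.006,.02),(.02,.034),(.034,.046),(.08,.098),(.1,.135),(.14,.17)]:
                s=p[(p[:,2]>lo)&(p[:,2]<hi)]
                if len(s)>8: 
                    dd=np.linalg.svd(s[:,:2]-s[:,:2].mean(0))[2][0] if len(s)<4000 else [0,1]
                    print(lo,len(s),rect(s),"mean",np.round(s.mean(0),4),"ang from -y",round(np.degrees(np.arctan(-dd[0]/dd[1])),1))
    # rails: generic crop
    s=w.reshape(-1,3);s=s[(s[:,2]>.024)&(s[:,2]<.04)&(s[:,0]>.45)&(s[:,0]<.62)&(s[:,1]<.03)&(s[:,1]>-.185)]
    print("rails",len(s))
    if len(s)>20:
        print(rect(s))
        for k in (0,1):
            mid=.539+.0*s[:,1]
            t=s[(s[:,0]>np.median(s[:,0]))==k]; f=np.polyfit(t[:,1],t[:,0],1);print("x=a*y+b",f,t[:,1].max())
E
```

```text
top carrier 0.78 2598
0.006 516 (array([612.6, 204. ]), array([161.2,  29.3]), 78.4) mean [0.613  0.2266 0.0115] ang from -y -17.3
0.02 169 (array([611.6, 204.1]), array([161.2,  27.5]), 78.4) mean [0.6006 0.204  0.027 ] ang from -y -13.9
0.034 733 (array([613.1, 204.3]), array([162.1,  30.2]), 78.5) mean [0.6037 0.1906 0.0391] ang from -y -10.3
0.08 493 (array([612.6, 204.5]), array([159.4,  14.5]), 78.5) mean [0.607  0.1843 0.0882] ang from -y -9.8
0.1 289 (array([625.2, 268.2]), array([32.7, 13.1]), 77.7) mean [0.6235 0.2675 0.1186] ang from -y -9.6
top empty_carrier 0.86 2059
0.006 428 (array([426.7, 229.3]), array([28.2, 38.2]), 5.7) mean [0.4266 0.2297 0.0109] ang from -y 5.1
0.02 22 (array([416.1, 216.9]), array([74.8, 24.6]), 74.1) mean [0.4244 0.2448 0.0272] ang from -y -9.4
0.034 1286 (array([430.2, 200.4]), array([ 29.7, 164.2]), 5.8) mean [0.4316 0.1788 0.039 ] ang from -y 6.4
0.08 16 (array([425.4, 249.1]), array([12.7,  1.8]), 4.1) mean [0.4259 0.2489 0.0903] ang from -y -84.0
0.1 244 (array([423.9, 264.3]), array([13.9, 32.5]), 5.7) mean [0.4236 0.2623 0.1215] ang from
[... 1937 characters left out ...]
2. ]), array([259.4,  63. ]), 86.2) mean [ 0.5301 -0.1293  0.0114] ang from -y 0.0
0.02 4649 (array([ 533.2, -112.5]), array([220.9,  68.9]), 86.2) mean [ 0.5391 -0.1152  0.0296] ang from -y 0.0
0.034 160 (array([ 534.3, -112.3]), array([215.8,  66.3]), 86.0) mean [ 0.5382 -0.1255  0.0344] ang from -y -2.8
0.1 847 (array([ 541.3, -201.8]), array([ 45.9, 103.4]), 52.6) mean [ 0.5673 -0.2199  0.1276] ang from -y 17.5
0.14 6602 (array([ 527.5, -223.3]), array([64.1, 88.5]), 86.2) mean [ 0.54   -0.2184  0.1541] ang from -y 0.0
rails 3759
(array([533.6, -94.3]), array([185.5,  70. ]), 86.4)
x=a*y+b [0.02211539 0.50986917] -0.0003692169300965331
x=a*y+b [0.06020627 0.57005834] -0.00367687884781151
```

```bash
python3 -m pendant '[[[0,0,0],[0,0,-1]],[[0,0,0],[0,0,-1]],[[0,0,0],[0,0,-1]],[[0,0,0],[0,0,-1]],[[0,0,0],[0,0,-1]],[[0,0,0],[0,0,-1]],[[0,0,0],[0,0,-1]],[[0,0,0],[0,0,-1]]]' 1 70
python3 -m pendant '[[[0,0,0],[0,0,-1]],[[0,0,0],[0,0,-1]],[[0,0,0],[0,0,-1]],[[0,0,0],[0,0,-1]],[[0,0,0],[0,0,-1]],[[0.96,0.36,0],[0,0,0]],[[0.96,0.36,0],[0,0,0]],[[0.96,0.36,0],[0,0,0]]]'
python3 -m pendant '[[[0.96,0.36,0],[0,0,0]],[[0.96,0.36,0],[0,0,0]],[[0.96,0.36,0],[0,0,0]],[[0.96,0.36,0],[0,0,0]],[[0.96,0.36,0],[0,0,0]],[[0.96,0.36,0],[0,0,0]],[[0.96,0.36,0],[0,0,0]],[[0.96,0.36,0],[0,0,0]]]'
python3 -m pendant '[[[0.96,0.36,0],[0,0,0]],[[0.96,0.36,0],[0,0,0]],[[0.96,0.36,0],[0,0,0]],[[0.96,0.36,0],[0,0,0]],[[0.96,0.36,0],[0,0,0]],[[0.96,0.36,0],[0,0,0]],[[0.96,0.36,0],[0,0,0]],[[0.96,0.36,0],[0,0,0]]]'
```

```text
time_s: 1.9
position: [0.128, -0.5349, 0.2313]
tool_rot: [[0.593, 0.805, 0.0], [0.805, -0.593, 0.0], [0.0, -0.0, -1.0]]
ft_force: [-0.4, 0.6, 0.6]
grip_width: 0.0858
gripper_force: 0.0
time_s: 2.9
position: [0.1938, -0.4296, 0.2313]
tool_rot: [[0.201, 0.98, 0.0], [0.98, -0.201, -0.0], [-0.0, 0.0, -1.0]]
ft_force: [-0.1, -0.4, -0.4]
grip_width: 0.0854
gripper_force: 0.0
time_s: 3.9
position: [0.3683, -0.1516, 0.2315]
tool_rot: [[0.2, 0.98, 0.0], [0.98, -0.2, -0.0], [-0.0, 0.001, -1.0]]
ft_force: [1.1, 0.1, -0.4]
grip_width: 0.0854
gripper_force: 0.0
time_s: 4.9
position: [0.5427, 0.1265, 0.2314]
tool_rot: [[0.2, 0.98, 0.0], [0.98, -0.2, -0.0], [-0.0, 0.0, -1.0]]
ft_force: [0.1, -0.6, 0.2]
grip_width: 0.0854
gripper_force: 0.0
```

```bash
python3 -m pendant '[[[0.97,0.34,0],[0,0,0]],[[0.97,0.34,0],[0,0,0]],[[0.97,0.34,0],[0,0,0]],[[0.97,0.34,0],[0,0,0]],[[0,0,0],[0,0,0]]]' | head -2
python3 - <<'E'
from h import *
s=observe();T=np.array(s["tool_rot"]);P=np.array(s["position"])
for c in ["wrist","top","scene"]:
    d=get_image(c);w=cloud(d)
    if c=="wrist": cv2.imwrite("pics/w1.png",d["img"])
    for r in landmark_of(c,"carrier_handle")[:1]: print(c,np.round(r["point"],4),r["conf"])
    s=w.reshape(-1,3);s=s[(s[:,2]>.118)&(s[:,2]<.13)&(abs(s[:,0]-.627)<.04)&(abs(s[:,1]-.267)<.04)]
    if len(s)>20: print(len(s),rect(s))
    for q in ["carrier"]:
        for r in regions_of(c,q)[:1]:
            p=w[r["mask"]];p=p[(p[:,2]>.034)&(p[:,2]<.046)]
            if len(p)>20: print(q,rect(p))
E
```

```text
time_s: 5.52
position: [0.6269, 0.2684, 0.2301]
wrist [0.6246 0.2715 0.1024] 0.95
1157 (array([626.7, 270. ]), array([33.7, 13.8]), 78.1)
carrier (array([613.4, 206.1]), array([164.7,  29.9]), 78.3)
carrier (array([606.3, 169.1]), array([89.9, 30.6]), 78.4)
scene [0.6272 0.2679 0.1018] 0.96
230 (array([626.4, 268.3]), array([34.1, 14.3]), 80.0)
carrier (array([613.5, 205.4]), array([166.3,  31.5]), 78.0)
```

View pics/w1.png

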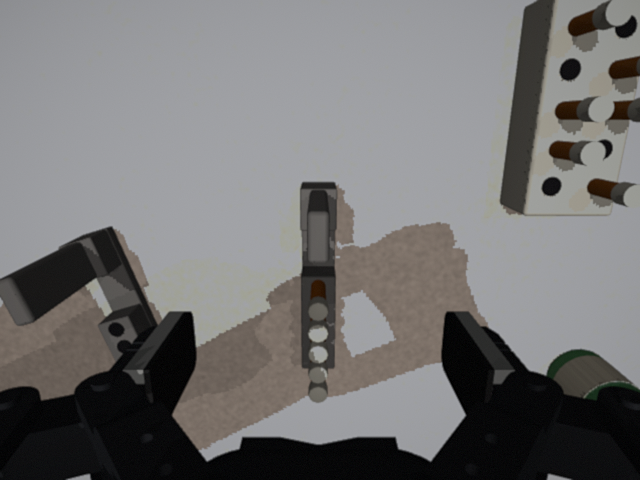

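The wrist view has the blade centred between the fingers, at about column 318, rows 190–260. I'll go down and grip it.

```bash
python3 -m pendant '[[[0,0,0.97],[0,0,0]],[[0,0,0.97],[0,0,0]],[[0,0,0.97],[0,0,0]],[[0,0,0.97],[0,0,0]],[[0,0,0],[0,0,0]]]' 
python3 -m pendant '[[[0,0,0],[0,0,0]],[[0,0,0],[0,0,0]],[[0,0,0],[0,0,0]],[[0,0,0],[0,0,0]],[[0,0,0],[0,0,0]],[[0,0,0],[0,0,0]],[[0,0,0],[0,0,0]],[[0,0,0],[0,0,0]]]' 0 70
```

```text
time_s: 6.6
position: [0.625, 0.2658, 0.0735]
tool_rot: [[0.2, 0.98, -0.006], [0.98, -0.201, -0.001], [-0.003, -0.005, -1.0]]
ft_force: [-0.6, -0.4, 0.7]
grip_width: 0.0853
gripper_force: 0.0
time_s: 7.6
position: [0.6266, 0.2665, 0.0768]
tool_rot: [[0.2, 0.98, 0.001], [0.98, -0.2, 0.0], [0.0, 0.001, -1.0]]
ft_force: [-2.3, -0.2, 5.4]
grip_width: 0.0133
gripper_force: 69.0
```

```bash
python3 -m pendant '[[[0,0,-0.3],[0,0,0]],[[0,0,-0.6],[0,0,0]],[[0,0,-0.6],[0,0,-0.54]],[[0,0,0],[0,0,-0.5]],[[0,0,0],[0,0,-0.5]],[[0,0,0],[0,0,0]]]' 
python3 -m pendant '[[[-0.6,-0.1,0],[0,0,0]],[[-0.87,-0.215,0],[0,0,0]],[[-0.87,-0.215,0],[0,0,0]],[[-0.87,-0.215,0],[0,0,0]],[[-0.87,-0.215,0],[0,0,0]],[[-0.87,-0.215,0],[0,0,0]],[[-0.87,-0.215,0],[0,0,0]],[[-0.87,-0.215,0],[0,0,0]]]'
python3 -m pendant '[[[-0.27,-0.12,0],[0,0,0]],[[0,0,0],[0,0,0]],[[0,0,0],[0,0,0]]]'
python3 - <<'E'
from h import *
for c in ["top","scene"]:
    d=get_image(c);w=cloud(d); cv2.imwrite(f"pics/{c}2.png",d["img"])
    for q in ["carrier","lane"]:
        for r in landmark_of(c,q)[:1]: print(c,q,np.round(r["point"],4),r["conf"])
    for r in regions_of(c,"carrier")[:1]:
        p=w[r["mask"]]
        for lo,hi in [(.05,.105),(.085,.105),(.135,.16)]:
            s=p[(p[:,2]>lo)&(p[:,2]<hi)]
            if len(s)>20: print(lo,len(s),rect(s))
        print(np.nanpercentile(p[:,2],[2,50,98]))
    s=w.reshape(-1,3);s=s[(s[:,2]>.024)&(s[:,2]<.04)&(s[:,0]>.45)&(s[:,0]<.62)&(s[:,1]<.03)&(s[:,1]>-.185)]
    print("rails",rect(s))
print(np.round(observe()["position"],4))
E
```

```text
time_s: 8.35
position: [0.6263, 0.2663, 0.1361]
tool_rot: [[0.068, 0.998, -0.0], [0.998, -0.068, -0.0], [-0.0, -0.0, -1.0]]
ft_force: [-0.4, -0.3, -2.2]
grip_width: 0.0131
gripper_force: 68.5
time_s: 9.35
position: [0.544, 0.0026, 0.1363]
tool_rot: [[0.068, 0.998, 0.0], [0.998, -0.068, -0.0], [-0.0, 0.0, -1.0]]
ft_force: [-0.9, 0.3, -2.8]
grip_width: 0.0135
gripper_force: 68.4
time_s: 9.72
position: [0.5392, -0.0059, 0.1362]
tool_rot: [[0.066, 0.998, 0.0], [0.998, -0.066, 0.0], [0.0, 0.0, -1.0]]
ft_force: [1.0, 1.3, -1.7]
grip_width: 0.0134
gripper_force: 68.4
top lane [0.5396 0.0025 0.001 ] 0.78
0.05 234 (array([535. , -60.1]), array([151.,  30.]), 85.9)
0.085 140 (array([535. , -60.3]), array([150.6,  29.9]), 85.9)
0.135 291 (array([535.3, -66.8]), array([162.7,  14.1]), 85.6)
[0.06182032 0.1351796  0.15031812]
rails (array([534.3, -86.1]), array([170.2,  68.2]), 85.6)
scene carrier [ 0.5382 -0.0717  0.0597] 0.84
scene lane [5.385e-01 3.000e-04 2.400e-03] 0.84
rails (array([533.6, -94.4]), array([185.7,  70.4]), 86.0)
[ 0.5389 -0.0066  0.1361]
```

View pics/scene2.png

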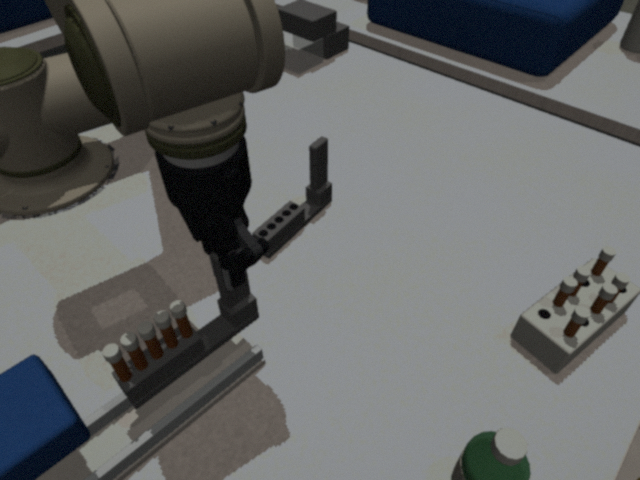

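The scene picture shows the carrier level above the lane, nose (about 125, 395) short of the hood, and on the lane centreline to about 1 mm. I'll lower it.

```bash
python3 -m pendant '[[[0,0,0.4],[0,0,0]],[[0,0,0.4],[0,0,0]],[[0,0,0.25],[0,0,0]],[[0,0,0],[0,0,0]],[[0,0,0],[0,0,0]]]' 
python3 -m pendant '[[[0,0,0.08],[0,0,0]],[[0,0,0.08],[0,0,0]],[[0,0,0.04],[0,0,0]],[[0,0,0],[0,0,0]],[[0,0,0],[0,0,0]]]'
```

```text
time_s: 10.75
position: [0.5393, -0.0069, 0.0947]
tool_rot: [[0.067, 0.998, 0.001], [0.998, -0.067, -0.0], [-0.0, 0.001, -1.0]]
ft_force: [0.6, -1.2, -1.5]
grip_width: 0.0132
gripper_force: 68.3
time_s: 11.38
position: [0.5389, -0.0067, 0.0868]
tool_rot: [[0.067, 0.998, 0.001], [0.998, -0.067, -0.0], [-0.0, 0.001, -1.0]]
ft_force: [-1.9, 0.6, 6.0]
grip_width: 0.0134
gripper_force: 69.6
```

```bash
python3 -m pendant '[[[-0.2,0,-0.01],[0,0,0]],[[-0.4,0,0],[0,0,0]],[[-0.4,0,0],[0,0,0]],[[-0.3,0,0],[0,0,0]],[[0,0,0],[0,0,0]]]' 
python3 -m pendant '[[[-0.3,0,0],[0,0,0]],[[-0.4,0,0],[0,0,0]],[[-0.4,0,0],[0,0,0]],[[-0.3,0,0],[0,0,0]],[[0,0,0],[0,0,0]]]' 
python3 - <<'E'
from h import *
for c in ["top","scene"]:
    d=get_image(c);w=cloud(d); cv2.imwrite(f"pics/{c}3.png",d["img"])
    for q in ["carrier","carrier_handle","lane"]:
        for r in landmark_of(c,q)[:1]: print(c,q,np.round(r["point"],4),r["conf"])
E
```

```text
time_s: 12.0
position: [0.5356, -0.0606, 0.0868]
tool_rot: [[0.068, 0.998, 0.001], [0.998, -0.068, -0.002], [-0.002, 0.001, -1.0]]
ft_force: [-1.1, -4.2, 5.5]
grip_width: 0.0132
gripper_force: 69.5
time_s: 12.62
position: [0.5318, -0.1159, 0.0868]
tool_rot: [[0.068, 0.998, 0.001], [0.998, -0.068, -0.001], [-0.001, 0.001, -1.0]]
ft_force: [0.3, -2.2, 5.0]
grip_width: 0.0134
gripper_force: 69.5
top carrier_handle [ 0.5359 -0.1117  0.1107] 0.8
top lane [5.409e-01 2.000e-04 7.000e-04] 0.69
scene carrier [ 0.5293 -0.1821  0.0118] 0.63
scene carrier_handle [ 0.5345 -0.112   0.1126] 0.85
scene lane [ 5.36e-01 -4.00e-04 -9.00e-04] 0.58
```

View pics/scene3.png

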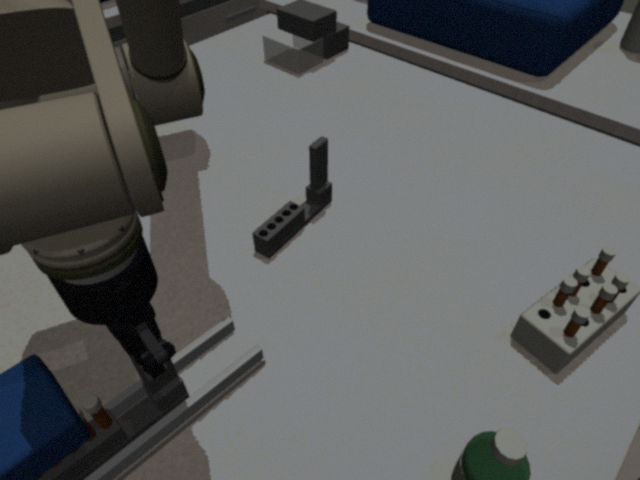

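The carrier is sliding under the hood between the rails, with one tube still showing at (100, 412). Now I'll creep to the end stop.

```bash
python3 -m pendant '[[[-0.12,0,0],[0,0,0]],[[-0.12,0,0],[0,0,0]],[[-0.1,0,0],[0,0,0]],[[0,0,0],[0,0,0]]]' | grep -E "pos|ft"
python3 -m pendant '[[[-0.05,0,0],[0,0,0]],[[-0.05,0,0],[0,0,0]],[[0,0,0],[0,0,0]]]' | grep -E "pos|ft"
```

```text
position: [0.5308, -0.1282, 0.0868]
ft_force: [-0.1, 2.3, 5.7]
position: [0.5306, -0.1319, 0.0868]
ft_force: [-0.1, 3.6, 7.0]
```

```bash
python3 -m pendant '[[[-0.05,0,0],[0,0,0]],[[-0.05,0,0],[0,0,0]],[[0,0,0],[0,0,0]]]' | grep -E "pos|ft"
```

```text
position: [0.5303, -0.1359, 0.0868]
ft_force: [-0.0, 4.2, 5.8]
```

```bash
python3 -m pendant '[[[-0.05,0,0],[0,0,0]],[[-0.05,0,0],[0,0,0]],[[0,0,0],[0,0,0]]]' | grep -E "pos|ft"
```

```text
position: [0.53, -0.137, 0.087]
ft_force: [1.9, 18.3, 10.5]
```

The stop is reached: 18 N, and the arm stalled at y = -0.137. I'll take the load off, open the fingers and rise.

```bash
python3 -m pendant '[[[0.06,0,-0.02],[0,0,0]],[[0,0,0],[0,0,0]]]' | grep -E "pos|ft"
python3 -m pendant '[[[0,0,0],[0,0,0]],[[0,0,0],[0,0,0]],[[0,0,0],[0,0,0]],[[0,0,0],[0,0,0]],[[0,0,0],[0,0,0]],[[0,0,0],[0,0,0]]]' 1 | grep -E "pos|ft|grip"
python3 -m pendant '[[[0,0,-0.3],[0,0,0]],[[0,0,-0.8],[0,0,0]],[[0,0,-0.9],[0,0,0]],[[0,0,-0.9],[0,0,0]],[[0,0,-0.3],[0,0,0]],[[0.8,0,0],[0,0,0]],[[0.8,0,0],[0,0,0]],[[0,0,0],[0,0,0]]]'
python3 - <<'E'
from h import *
for c in ["top","scene","wrist"]:
    d=get_image(c);w=cloud(d); cv2.imwrite(f"pics/{c}4.png",d["img"])
    for q in ["carrier","carrier_handle","empty_carrier"]:
        for r in landmark_of(c,q)[:1]: print(c,q,np.round(r["point"],4),round(r["conf"],2))
    s=w.reshape(-1,3);s=s[(s[:,2]>.126)&(s[:,2]<.142)&(abs(s[:,0]-.53)<.03)&(abs(s[:,1]+.137)<.035)]
    if len(s)>20: print(len(s),rect(s))
E
```

```text
position: [0.5297, -0.1369, 0.0869]
ft_force: [0.3, 6.3, 2.9]
position: [0.5301, -0.1377, 0.0873]
ft_force: [0.2, 0.4, -0.9]
grip_width: 0.0858
gripper_force: 0.0
time_s: 16.65
position: [0.5341, -0.0722, 0.2149]
tool_rot: [[0.065, 0.998, -0.001], [0.998, -0.065, 0.001], [0.001, -0.001, -1.0]]
ft_force: [0.1, -0.7, -1.2]
grip_width: 0.0854
gripper_force: 0.0
top carrier [ 0.5259 -0.195   0.009 ] 0.73
top carrier_handle [ 0.5321 -0.1334  0.1093] 0.84
top empty_carrier [0.429  0.2026 0.0026] 0.91
83 (array([ 531.1, -120.8]), array([ 9.6, 14.7]), 78.2)
scene carrier [ 0.531  -0.2014  0.0113] 0.93
scene carrier_handle [ 0.5317 -0.1354  0.1116] 0.59
scene empty_carrier [ 0.4301  0.1999 -0.0032] 0.8
596 (array([ 529.4, -133.8]), array([34., 15.]), 86.6)
wrist carrier [ 0.5243 -0.2005  0.012 ] 0.95
wrist carrier_handle [ 0.5266 -0.1383  0.1109] 0.85
wrist empty_carrier [ 0.5271 -0.1937  0.0095] 0.5
1195 (array([ 529.7, -132.9]), array([34.4, 14. ]), 86.2)
```

View pics/wrist4.png

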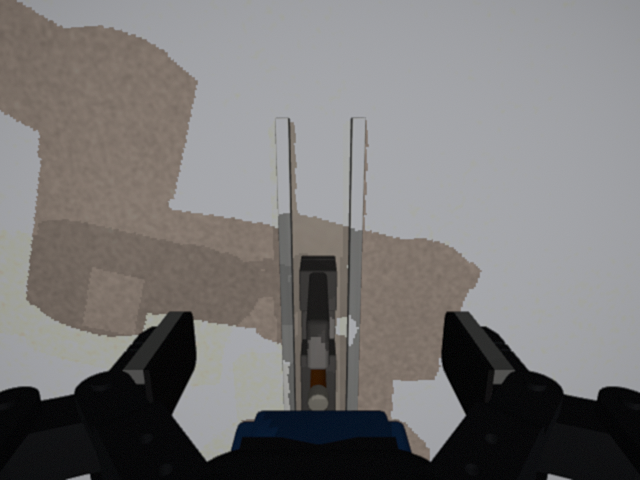

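The wrist view shows the carrier in line between the rails, handle at (318, 255–370), with the hood edge at row 412. Its handle measures at lane x ≈ 133 mm, against 132.5 mm when home. The empty carrier hasn't moved.

```bash
python3 -c "
from rig import *
print(close_job())"
```

```text
the job is handed in; nothing more can be done
None
```

The loaded carrier is upright in the lane and home against the end stop, the gripper has let go and is clear, the empty carrier still measures where it started, and the job is handed in (about 17 s used, no verdict returned).

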